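# Make up the coffee-corner caddy

### The arm

A 6-joint arm with a two-finger parallel gripper is mounted at the origin on the work surface. World frame = base frame: x ahead of the robot, y to its left, z up, the work surface at z = 0. Lengths are in m, angles in rad, forces in N, time in s.
With the tool pointing down it reaches from about 0.35 to 0.775 m from the base axis. Payload 5.5 kg.
Tool frame: the origin (TCP) lies at the very end of the fingers, on their centre line; the grasp point (between the pads) lies 19 mm behind it; z points along the fingers, y is the line along which they close (so a half turn about z gives the same grasp; the last joint's range is limited). The gripper opens to 85 mm and grips with 20 to 120 N. Pads are 22 mm wide; open, the fingers measure 114 mm over their backs; the gripper's body (76 mm by 85 mm) begins 54 mm behind the grasp point. The pads swing forward as they close: fully open they stand 13 mm farther back than shut.
Start: joints at [1.159, 0.313, 0.046, 1.304, 0, 1.431], TCP at [0.154, 0.554, 0.204] pointing down, gripper open.
Joint ranges: [-2.76, 2.76], [-0.86, 1.69], [-1.03, 1.26], [-2.2, 2.34], [-1.47, 1.5], [-3.14, 3.14]. Speed limits (rad/s): [2.57, 2.57, 3.14, 3.14, 3.14, 3.14].

### API

Orientations are given as a unit quaternion [w, x, y, z].
In Python, from workcell import env, cams, ticket, spotter gives the robot as it stands.
- The arm moves only by the tool jog_arm, never from a script. Its argument "increments" is a list that holds one entry, the list of rows, each a list of 7 numbers: the shift along the tool's x, y, z in units of 0.25 m (1.0 is 0.25 m), then the turn, a rotation vector about the tool's x, y, z in units of 180 degrees (1.0 is 180 degrees), then the closure in counts, from 0 (fully open) to 255 (shut). A call has 1 to 20 rows; each row shifts and turns the commanded pose from where the row before left it, along the tool's axes as they then stand; what a row does not reach is not made up. A row lasts 1/10 s, in which the tool goes at most 50 mm and 8.59 degrees, less where a joint would pass 70% of its speed; a pose out of reach is approached as far as the arm can. A call with a number of a shift or a turn outside -1 to 1 is refused whole. A call with a gripper value outside its range is refused whole. The fingers move at their own pace and stop on an object; "force" is the grip in N (left out, the last holds). Time passes only in rows, so rows that do not move let the fingers close. It gives the time, the measured TCP pose, the force, the opening and the grip force at its end, in the units of the state.
- env.get_state(): the state, without advancing time (a new reading comes with each control period).
- cams.read_camera(name): name is "side" or "top" or "wrist"; returns a dict with "pixels" (480x640x3 uint8, red, green, blue), "fx", "fy", "cx", "cy" (pixels), "k1" (the pictures are not rectified: a ray, as slopes to the right and down, at radius r is drawn at 1 + k1 r^2 times it, then the intrinsics apply), "xyz" and "attitude" of the camera in the world; the wrist camera has in their place "mount" (4x4, takes a point from camera to tool coordinates, whose origin is the TCP and whose axes are the flange's). Camera axes: x right, y down, z forward; pixel columns grow to the right and rows downward; lengths in m; the calibration is good to about 2 mm. A picture is of the moment at which its call begins: read the wrist's pose just before it. There is no depth.
- ticket.hand_in(): hands the job in; it is judged then, once.
Trained networks look in the newest picture that a camera, given by its name, has taken for a name from the list of things; names that differ only in an ending like _2 or _b are one class to them, and where a whole thing is asked for, a point or a joint stands for the part that bears it (a point fixed in the world has none). Each returns a list of dicts, best first, with "conf" (0 to 1); they miss things now and then, are a little off and sometimes report something else, mostly with a low value. They report only what shows in the picture. A call takes as long as a camera call. They do not tell look-alikes from the thing itself.
- spotter.find_in(target, camera): "uv" ([column, row] in pixels, amid what is visible of it).
- spotter.cut_out(target, camera): "region" (480x640 bool, what is visible of it) and "uv" ([column, row] in pixels, amid what is visible of it).
- spotter.landmark_of(target, camera): "uv" ([column, row] in pixels: a listed point, or the origin of a listed thing).
The state is a dict: "clock": time; "joint_pos": joint angles; "qvel": joint speeds; "tau": joint torques, N m; "tcp_pos": TCP position; "orientation": TCP orientation; "wrist_force": force on the tool from outside, world axes, zero at the start; "ft_torque": the same for the moment, N m; "finger_gap": finger opening in m; "grip_force": force on a finger pad.
Only numpy, scipy, OpenCV 4.12 (cv2) and the standard library are available. Lean on these libraries where they do the work, as an engineer would, in place of code of your own. Each camera call takes 0.05 s, during which the arm holds its last target. There are 200 camera calls.

### The job

Make up the coffee caddy: stand the sugar jar (loop handle on its lid), the tea tin and the cup of stirrers each in the wooden holder whose recess is made for it (large round, oblong, small round), and stand the picture board on the caddy's ledge, in front of the tall panel, near its middle, leaning back securely against the panel with the picture facing out. Keep the jar, tin and cup upright and set them down gently, without dropping them; leave the coin jar (flat slotted lid) and the empty cup where they are.

Things in the scene. Friction and masses are not known exactly. Their poses are not given: they have to be found in the camera images.
- sugar_jar: Round clear jar of white sugar, 64 mm across, 86 mm high, with a black lid (66 mm across, top 100 mm up) and on it a steel loop handle: a bar 14 mm thick (jar's x), 52 mm long (its y), 124 to 138 mm above the foot, on two posts of the same thickness at its ends. About 0.32 kg. Loose; origin at the centre of its underside, z up. Belongs in holder_large.
- tea_tin: Green rectangular tin with a bare metal lid, 42 mm (its x) by 60 mm (its y), the lid 44 by 62 mm over the top 12 mm, 86 mm high. About 0.16 kg. Loose; origin at the centre of its underside, z up. Belongs in holder_oblong, its long side along the recess's long side (either way round).
- stirrer_cup: Straight round white cup, 54 mm across, 88 mm high, with a bunch of short wooden stirrers standing fixed in it, their ends at most 113 mm above the cup's foot. About 0.2 kg. Loose; origin at the centre of its underside, z up. Belongs in holder_small.
- board: Flat wooden board, 90 mm wide (its y), 170 mm high (z), 10 mm thick (x), a picture of a cup on its +x face, bare back. 0.11 kg. Starts on the counter leaning back about 0.27 rad on a fixed steel napkin dispenser 110 mm high, picture away from it, the top 50 mm free above it. Loose; origin at the middle of its bottom edge (mid-thickness), z along the board to the top.
- holder_large: Wooden block 94 x 94 x 26 mm in the caddy with a round recess 82 mm across, 18 mm deep (floor 8 mm above the block's underside): place of the sugar jar. Fixed; origin at the centre of its underside, z up. The three holders stand in the caddy in a row, 98 mm apart, in any order.
- holder_small: Wooden block of the same outer size in the caddy with a round recess 70 mm across and 18 mm deep (floor 8 mm above its underside): the place of the stirrer cup. Fixed; origin at the centre of its underside, z up.
- holder_oblong: Wooden block of the same outer size in the caddy with a rectangular recess, 60 mm (its x) by 78 mm (its y), 18 mm deep (floor 8 mm above its underside): the place of the tea tin. Fixed; origin at the centre of its underside, z up.
- caddy: Low dark wooden caddy, fixed. Origin on the counter under the middle of the row of three holders, which runs along y in a 20 mm high rim, undersides 6 mm up. At +x of the row a panel 130 mm wide, 100 mm high, its outer face at x = 58 mm. Beyond it the board's ledge: floor 6 mm up, from x = 58 to 112 mm, where a lip 10 mm above that floor stops the board's foot.
- coin_jar: Look-alike of the sugar jar: the same jar and black lid (100 mm high in all) but copper coins inside and a flat lid with a slot, no handle. Loose; origin at the centre of its underside. It stays where it is.
- empty_cup: Look-alike of the stirrer cup: the same white cup, 54 mm across, 88 mm high, empty. Loose; origin at the centre of its underside. It stays where it is.
Mind the look-alikes: they are no part of the job. Of the things shaped like the board, the wooden one is meant.

How it is judged:
By the outcome, as a careful person would: the job done as asked, in the order asked, and still so for the second after the job is handed in, with the robot touching nothing.
It also fails if it takes over 102 s, if anything falls off the work surface, if the arm or the gripper's body presses on something with over 40 N, if the wrist force passes 120 N, or if a joint passes its speed limit or range.

## Working session

There is one attempt and no reset: what is moved stays moved. The work goes in short steps, Python scripts to look and compute and a tool call to move; the robot and the scene stay as the last step left them, time stands still between calls to the robot, and variables do not carry over. Pictures are saved under pics/ and viewed, at most 14 in all, crops included, and the job is handed in when it is done.

Besides the shell and the picture viewer there is one more tool, called after "Emit:" as name([rows], argument=value, ...), one row to a line, values as JSON. jog_arm: Moves the arm, as the interface text tells. Shifts and turns lie within -1 to 1; 1 stands for 0.25 m of shift or 180 degrees of turn. Its arguments: {"type":"object","properties":{"increments":{"type":"array"},"force":{"type":"number"}},"required":["increments"]}

```bash
ls; mkdir -p pics; cat > h.py <<'E'
import numpy as np, cv2
from scipy.spatial.transform import Rotation as R
from workcell import env, cams, ticket, spotter
def Rq(q): return R.from_quat([q[1],q[2],q[3],q[0]])
def cam(name):
    s=env.get_state(); c=cams.read_camera(name)
    if 'mount' in c:
        M=np.array(c['mount']); Rt=Rq(s['orientation']).as_matrix()
        c['R']=Rt@M[:3,:3]; c['t']=Rt@M[:3,3]+np.array(s['tcp_pos'])
    else:
        a=np.array(c['attitude']); c['R']=Rq(a).as_matrix() if a.size==4 else a.reshape(3,3)
        c['t']=np.array(c['xyz'])
    return c
def ray(c,uv):
    x=np.array([(uv[0]-c['cx'])/c['fx'],(uv[1]-c['cy'])/c['fy']]); y=x.copy()
    for _ in range(20): y=x/(1+c['k1']*(y@y))
    d=c['R']@np.array([y[0],y[1],1]); return d/np.linalg.norm(d)
def onz(c,uv,z):
    d=ray(c,uv); return c['t']+d*(z-c['t'][2])/d[2]
def proj(c,p):
    q=(np.array(p)-c['t'])@c['R']; q=q[:2]/q[2]; q=q*(1+c['k1']*(q@q))
    return np.array([c['fx']*q[0]+c['cx'],c['fy']*q[1]+c['cy']])
def tri(c1,u1,c2,u2):
    A=[];b=[]
    for c,u in((c1,u1),(c2,u2)):
        d=ray(c,u); P=np.eye(3)-np.outer(d,d); A.append(P); b.append(P@c['t'])
    return np.linalg.lstsq(np.vstack(A),np.hstack(b),rcond=None)[0]
def save(c,n,box=None,k=1):
    im=c['pixels'][:,:,::-1]
    if box: im=im[box[1]:box[3],box[0]:box[2]]
    if k!=1: im=cv2.resize(im,None,fx=k,fy=k,interpolation=cv2.INTER_CUBIC)
    cv2.imwrite('pics/'+n+'.png',im)
E
python3 - <<'E'
from h import *
print(env.get_state())
names="sugar_jar tea_tin stirrer_cup board holder_large holder_small holder_oblong caddy coin_jar empty_cup".split()
C={}
for n in('top','side'):
    c=C[n]=cam(n); save(c,n+'0'); print(n,c['fx'],c['cx'],c['cy'],c['k1'],c['t'].round(3),c['R'].round(3).tolist())
for t in names:
  for n in C:
    print(t,n,[(np.round(d['uv']).tolist(),round(d['conf'],2), onz(C[n],d['uv'],0)[:2].round(3).tolist()) for d in spotter.landmark_of(t,n)[:3]])
E
```

```text
pics
{'clock': 0.0, 'joint_pos': array([ 1.15943871e+00,  3.13998220e-01,  4.49472038e-02,  1.30358311e+00,
       -3.35038498e-06,  1.43118703e+00]), 'qvel': array([-2.08344278e-04,  7.05539551e-04, -1.53011424e-04,  2.97312502e-04,
       -2.85171164e-05, -1.45426965e-04]), 'tau': array([ 8.04133051e-04, -4.80624354e+01,  2.98534065e+01,  1.93365372e-02,
       -1.07353319e-04, -1.44032600e-05]), 'tcp_pos': array([0.15412483, 0.55336805, 0.20299716]), 'orientation': array([-2.48340474e-04,  1.35456406e-01,  9.90782881e-01, -8.84709204e-04]), 'wrist_force': array([-0.45732636, -0.10209623,  0.2741722 ]), 'ft_torque': array([ 0.04218773, -0.01737381,  0.01734754]), 'grip_force': 0.0, 'finger_gap': 0.08527124295304947}
top 549.3578365528413 328.9877952058661 241.46230505244168 -0.0619242730658351 [0.26  0.009 1.306] [[-0.014, -0.98, 0.196], [-1.0, 0.017, 0.01], [-0.013, -0.196, -0.98]]
side 469.6432038213058 324.7754465899409 242.04558532934567 -0.09267257040892211 [ 0.459 -0.719  0.733] [[0.996, -0.043, 0.076], [-0.085, -0.668, 0.739], [0.019, -0.743, -0.669]]
sugar_jar top [([392.0,
[... 595 characters left out ...]
 0.8, [0.675, -0.357]), ([403.0, 345.0], 0.58, [0.666, -0.21])]
holder_large top [([304.0, 219.0], 0.63, [0.579, 0.083])]
holder_large side [([339.0, 238.0], 0.93, [0.577, 0.104])]
holder_small top [([259.0, 220.0], 0.87, [0.579, 0.193])]
holder_small side [([332.0, 213.0], 0.82, [0.57, 0.2])]
holder_oblong top [([340.0, 216.0], 0.67, [0.583, -0.005])]
holder_oblong side [([350.0, 266.0], 0.84, [0.591, 0.008])]
caddy top []
caddy side []
coin_jar top [([227.0, 289.0], 0.81, [0.409, 0.268])]
coin_jar side [([264.0, 200.0], 0.87, [0.398, 0.265])]
empty_cup top [([336.0, 282.0], 0.72, [0.421, 0.007]), ([288.0, 286.0], 0.63, [0.414, 0.122])]
empty_cup side [([272.0, 235.0], 0.94, [0.42, 0.124])]
```

View pics/top0.png

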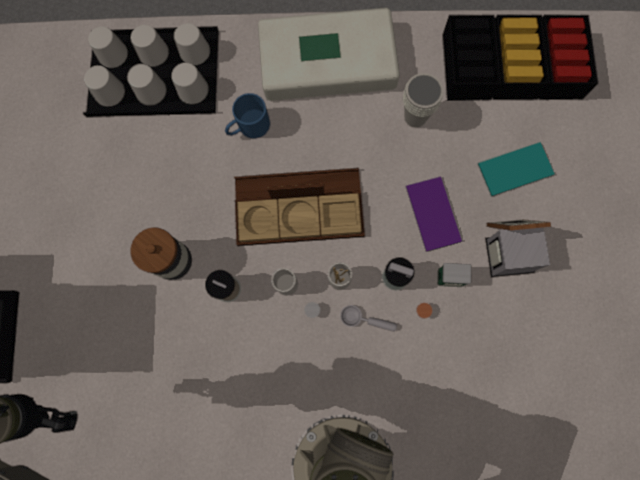

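View pics/side0.png

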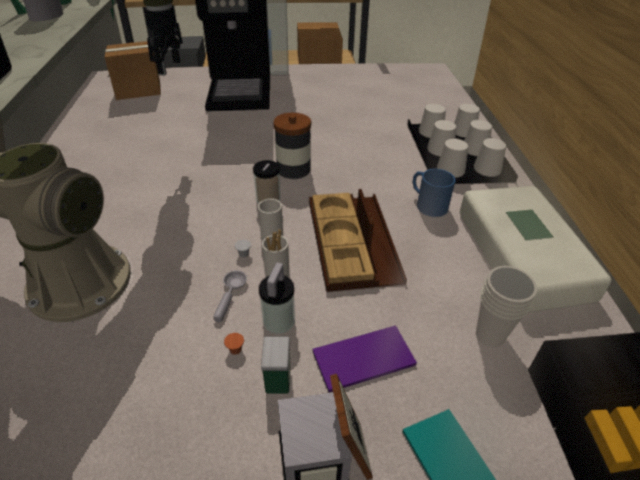

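The top view shows the row from left to right: coin jar (220,285), empty cup (284,281), stirrer cup (340,275), sugar jar with loop (400,270) and tea tin (455,273). The board leans on the dispenser at (520,224). The purple (433,213) and teal (516,168) boards are decoys. The caddy is at (300,215), with its holders small, large and oblong from left to right and the panel on +x.

Could be taken for:
- **Sugar jar:** (400,270) or the coin jar (220,285); I choose (400,270).
- **Stirrer cup:** (340,275) or the empty cup (284,281); I choose (340,275).
- **Board:** wooden (520,224), not purple or teal.

```bash
python3 - <<'E'
from h import *
T=cam('top');S=cam('side')
im=np.hstack([cv2.resize(T['pixels'][200:320,190:560],None,fx=2.1,fy=2.1)])
cv2.imwrite('pics/crop1.png',im[:,:,::-1])
def near(l,uv): return min(l,key=lambda d:np.hypot(*(np.array(d['uv'])-uv)))
for t,a,b in [('sugar_jar',(392,275),(280,320)),('tea_tin',(451,274),(281,380)),('stirrer_cup',(336,278),(280,272)),('board',(507,224),(361,446)),('holder_large',(304,219),(339,238)),('holder_small',(259,220),(332,213)),('holder_oblong',(340,216),(350,266))]:
    u=near(spotter.landmark_of(t,'top'),a)['uv'];v=near(spotter.landmark_of(t,'side'),b)['uv']
    print(t,tri(T,u,S,v).round(3),onz(T,u,0.006 if 'hold' in t else 0)[:2].round(3),onz(S,v,0.006 if 'hold' in t else 0)[:2].round(3))
# outline of caddy top rim & tin lid & handle
for t,uv in (('tea_tin',(455,273)),('board',(520,224)),('caddy',(300,215)),('holder_oblong',(340,216)),('holder_large',(300,216)),('holder_small',(258,220))):
    l=spotter.cut_out(t,'top')
    if not l: print(t,'none'); continue
    d=near(l,uv); m=d['region'].astype(np.uint8); k=max(cv2.findContours(m,0,2)[0],key=cv2.contourArea)
    z={'tea_tin':.086,'board':.1,'caddy':.02}.get(t,.032)
    P=np.array([onz(T,q[0],z)[:2] for q in k]).astype(np.float32)
    print(t,d['uv'],cv2.minAreaRect(P))
E
```

```text
sugar_jar [ 0.436 -0.134  0.002] [ 0.441 -0.134] [ 0.431 -0.134]
tea_tin [ 0.429 -0.263 -0.012] [ 0.426 -0.261] [ 0.43 -0.27]
stirrer_cup [ 0.428  0.008 -0.013] [0.423 0.008] [ 0.432 -0.003]
board [ 0.557 -0.407  0.008] [ 0.554 -0.41 ] [ 0.562 -0.403]
holder_large [0.576 0.088 0.008] [0.575 0.088] [0.577 0.09 ]
holder_small [0.575 0.188 0.001] [0.572 0.187] [0.577 0.183]
holder_oblong [ 0.59   0.    -0.002] [0.589 0.   ] [ 0.588 -0.008]
tea_tin [454.3, 272.4] ((0.423101544380188, -0.257540225982666), (0.07782652974128723, 0.054163072258234024), 88.99459075927734)
board [518.2, 224.7] ((0.5342689752578735, -0.40999332070350647), (0.022723030298948288, 0.1391357034444809), 4.604565620422363)
caddy [295.6, 190.4] ((0.6054067611694336, 0.09590693563222885), (0.1780058592557907, 0.3125477135181427), 3.2545266151428223)
holder_oblong [339.8, 215.4] ((0.5800007581710815, -0.004000015556812286), (0.10113096982240677, 0.09579308331012726), 2.47253155708313)
holder_large [300.6, 217.0] ((0.5754104852676392, 0.09376682341098785), (0.10072563588619232, 0.09363099187612534), 0.24791710078716278)
holder_small [257.5, 220.9] ((0.5689140558242798, 0.18901775777339935), (0.10156962275505066, 0.09806868433952332), 3.148547887802124)
```

View pics/crop1.png

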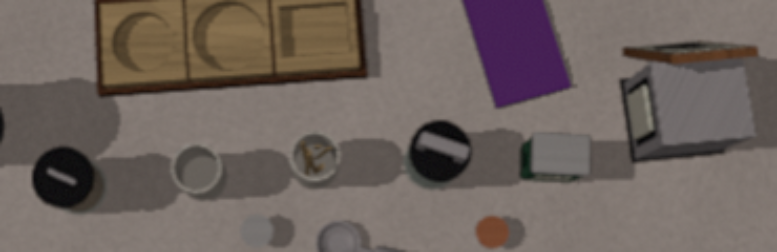

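Emit:
jog_arm([
  [[0,0,-0.05,0,0,0.0477,0],[0,0,-0.05,0,0,0.0477,0],[0,0,-0.05,0,0,0.0477,0],[0,0,-0.05,0,0,0.0477,0],[0,0,-0.05,0,0,0.0477,0],[0,0,-0.05,0,0,0.0477,0],[0,0,-0.05,0,0,0.0477,0],[0,0,-0.05,0,0,0.0477,0],[0,0,-0.05,0,0,0.0477,0],[0,0,-0.05,0,0,0.0477,0],[0,0,-0.05,0,0,0.0477,0],[-0.026,0.148,0,0,0,0,0],[-0.026,0.148,0,0,0,0,0],[-0.026,0.148,0,0,0,0,0],[-0.026,0.148,0,0,0,0,0],[-0.026,0.148,0,0,0,0,0],[-0.026,0.148,0,0,0,0,0],[-0.026,0.148,0,0,0,0,0],[-0.026,0.148,0,0,0,0,0]],
])

```text
clock: 4.1
tcp_pos: [0.4159, 0.4028, 0.3415]
orientation: [-0.0, 0.819, 0.573, 0.0]
wrist_force: [0.5, 1.2, -1.1]
finger_gap: 0.0855
grip_force: 0.0
```

Emit:
jog_arm([
  [[-0.141,0.055,0,0,0,0,0],[-0.141,0.055,0,0,0,0,0],[-0.141,0.055,0,0,0,0,0],[-0.141,0.055,0,0,0,0,0],[-0.141,0.055,0,0,0,0,0],[-0.141,0.055,0,0,0,0,0],[-0.141,0.055,0,0,0,0,0],[-0.141,0.055,0,0,0,0,0],[-0.141,0.055,0,0,0,0,0],[-0.141,0.055,0,0,0,0,0],[-0.141,0.055,0,0,0,0,0],[-0.141,0.055,0,0,0,0,0],[-0.141,0.055,0,0,0,0,0],[-0.141,0.055,0,0,0,0,0],[0,0,0,0,0,0,0],[0,0,0,0,0,0,0]],
])

```text
clock: 5.7
tcp_pos: [0.4264, -0.1264, 0.3412]
orientation: [-0.0, 0.82, 0.572, 0.0]
wrist_force: [0.5, -0.1, 0.1]
finger_gap: 0.0854
grip_force: 0.0
```

```bash
cat >> h.py <<'E'
def go(p,az=None,tilt=0):
    """print shift in present tool axes [units], and turn to closing azimuth az (deg), tilt (rad): tool z leaning to horizontal dir y_t"""
    s=env.get_state(); Rt=Rq(s['orientation'])
    d=Rt.inv().apply(np.array(p)-s['tcp_pos'])/0.25
    print('at',s['tcp_pos'].round(4),'t',round(s['clock'],2),'gap',round(s['finger_gap'],4),'shift units',d.round(3))
    if az is not None:
        a=np.deg2rad(az); y=np.array([np.cos(a),np.sin(a),0]); x=np.array([-y[1],y[0],0])
        M=np.c_[x,y,[0,0,-1]]; G=R.from_matrix(M)
        if tilt: G=R.from_rotvec(-tilt*x*-1*-1)*G if False else R.from_rotvec(tilt*x*-1)*G
        print('turn units',((Rt.inv()*G).as_rotvec()/np.pi).round(4), 'goal z',G.as_matrix()[:,2].round(3))
def fit(c,reg,z):
    k=max(cv2.findContours(reg.astype(np.uint8),0,2)[0],key=cv2.contourArea)
    P=np.array([onz(c,q[0],z)[:2] for q in k]).astype(np.float32); return P
E
python3 - <<'E'
from h import *
s=env.get_state();print(s['tcp_pos'],s['clock'],s['joint_pos'].round(2),Rq(s['orientation']).as_matrix().round(3).tolist())
c=cam('wrist');save(c,'w1');print(np.array(c['mount']).round(3).tolist(),c['fx'],c['cx'],c['cy'])
for f in('landmark_of','cut_out'):
  for d in getattr(spotter,f)('sugar_jar','wrist'):
    print(f,np.round(d['uv']),d['conf'],onz(c,d['uv'],0).round(3),onz(c,d['uv'],.138).round(3))
E
```

```text
[ 0.42642378 -0.12643528  0.3412241 ] 5.7 [-0.47  0.06  0.06  1.58  0.    1.45] [[0.345, 0.939, -0.0], [0.939, -0.345, 0.001], [0.001, -0.001, -1.0]]
[[0.001, -0.959, -0.282, 0.073], [1.0, 0.001, 0.001, -0.0], [-0.001, -0.282, 0.959, -0.171], [0.0, 0.0, 0.0, 1.0]] 355.2310180815128 321.81356746759735 242.2385575454624
landmark_of [327. 191.] 0.76 [ 0.433 -0.13   0.   ] [ 0.438 -0.111  0.138]
cut_out [324. 202.] 0.93 [ 0.424 -0.143  0.   ] [ 0.432 -0.12   0.138]
```

View pics/w1.png

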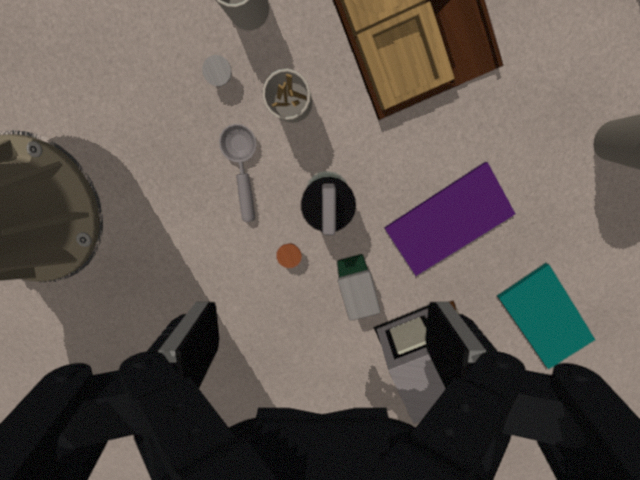

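The handle bar in the wrist picture is at (329,208) and lies along the tool's x, so the yaw is right. The lid disc is at (328,203), with the tea tin at (358,285) and the stirrer cup at (288,93).

```bash
python3 - <<'E'
from h import *
c=cam('wrist')
for uv,z in (((329,208),.138),((329,184),.138),((329,233),.138),((328,203),.1)): print(onz(c,uv,z).round(4))
p=onz(c,(329,208),.138);q=onz(c,(328,203),.1); p=(p+q)/2;p[2]=.113; print(p); go(p)
d=[d for d in spotter.cut_out('tea_tin','wrist')][0]; P=fit(c,d['region'],.08);print('tin',d['uv'],cv2.minAreaRect(P))
print(onz(c,(363,303),.086), onz(c,(341,277),.086),onz(c,(368,272),.086),onz(c,(347,320),.086),onz(c,(378,312),.086))
print('cup',onz(c,(287,94),.088))
E
```

```text
[ 0.4344 -0.1266  0.138 ]
[ 0.4429 -0.1026  0.138 ]
[ 0.4251 -0.1527  0.138 ]
[ 0.4335 -0.1278  0.1   ]
[ 0.43395954 -0.12721684  0.113     ]
at [ 0.4266 -0.1248  0.3416] t 5.9 gap 0.0854 shift units [0.001 0.031 0.914]
tin [357.5, 288.9] ((0.4289613962173462, -0.25165480375289917), (0.08990753442049026, 0.044782549142837524), 86.86658477783203)
[ 0.43171455 -0.27133586  0.086     ] [ 0.41640125 -0.22657547  0.086     ] [ 0.4512374  -0.23188301  0.086     ] [ 0.40383468 -0.28787317  0.086     ] [ 0.446446   -0.29073695  0.086     ]
cup [0.43134325 0.00173827 0.088     ]
```

Emit:
jog_arm([
  [[0,0.031,0.1,0,0,0,0],[0,0,0.12,0,0,0,0],[0,0,0.14,0,0,0,0],[0,0,0.14,0,0,0,0],[0,0,0.12,0,0,0,0],[0,0,0.1,0,0,0,0],[0,0,0.08,0,0,0,0],[0,0,0.06,0,0,0,0],[0,0,0.04,0,0,0,0],[0,0,0.014,0,0,0,0],[0,0,0,0,0,0,180],[0,0,0,0,0,0,200],[0,0,0,0,0,0,230],[0,0,0,0,0,0,255],[0,0,0,0,0,0,255],[0,0,0,0,0,0,255],[0,0,0,0,0,0,255],[0,0,0,0,0,0,255]],
], force=50)

```text
clock: 7.75
tcp_pos: [0.4339, -0.1285, 0.1129]
orientation: [-0.0, 0.819, 0.573, 0.0]
wrist_force: [-0.6, -0.2, -0.4]
finger_gap: 0.0002
grip_force: 0.0
```

```bash
python3 - <<'E'
from h import *
c=cam('wrist');save(c,'w2'); c=cam('side'); save(c,'s2',(160,140,460,365),2.6)
E
```

```text
(no output)
```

View pics/s2.png

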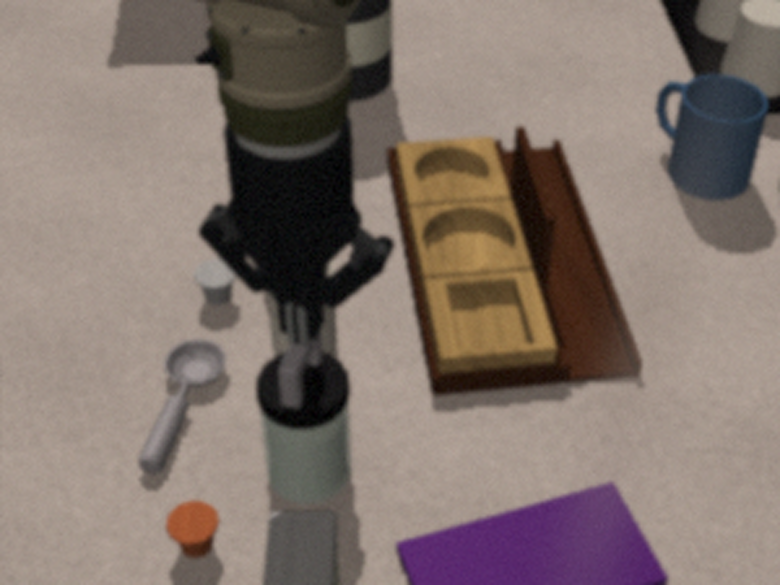

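The fingers at (300,320) seem to have closed on nothing, with the handle bar at (290,370) to one side of them. I'll check the wrist view.

View pics/w2.png

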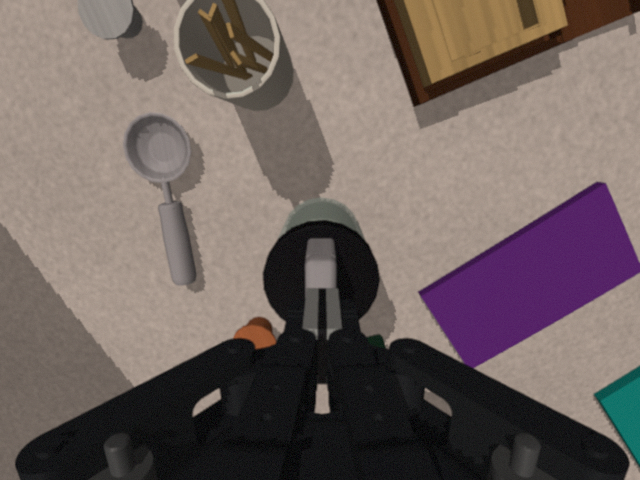

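```bash
python3 - <<'E'
from h import *
c=cam('wrist'); s=env.get_state(); Rt=Rq(s['orientation']).as_matrix(); t=s['tcp_pos']
print('tcp',proj(c,t).round(),'grasp',proj(c,t-Rt[:,2]*.019).round(), s['finger_gap'], s['grip_force'])
for z in (.1,.124,.138):
  for u in (-.026,0,.026): print(z,u,proj(c,np.array([.434,-.1272,z])+Rt[:,0]*u).round())
S=cam('side');print('side tcp',proj(S,t).round(),'bar',[proj(S,np.array([.434,-.1272,.138])+Rt[:,0]*u).round().tolist() for u in(-.026,0,.026)])
for n in('top','side'):
  C=cam(n);print(n,[(np.round(d['uv']).tolist(),round(d['conf'],2)) for d in spotter.landmark_of('sugar_jar',n)])
c=cam('wrist');print([(np.round(d['uv']).tolist(),d['conf'],onz(c,d['uv'],0)) for d in spotter.landmark_of('sugar_jar','wrist')])
E
```

```text
tcp [321. 284.] grasp [321. 300.] -0.0001678050609256679 0.0
0.1 -0.026 [321. 315.]
0.1 0 [321. 273.]
0.1 0.026 [321. 227.]
0.124 -0.026 [321. 338.]
0.124 0 [321. 291.]
0.124 0.026 [321. 240.]
0.138 -0.026 [321. 354.]
0.138 0 [321. 304.]
0.138 0.026 [321. 249.]
side tcp [277. 279.] bar [[271.0, 279.0], [276.0, 269.0], [281.0, 259.0]]
top [([302.0, 219.0], 0.36)]
side [([279.0, 323.0], 0.92)]
[([317.0, 232.0], 0.61, array([ 0.42941547, -0.12909661,  0.        ]))]
```

Emit:
jog_arm([
  [[0,0,-0.02,0,0,0,255],[0,0,-0.02,0,0,0,255],[0,0,-0.02,0,0,0,255],[0,0,-0.02,0,0,0,255],[0,0,-0.02,0,0,0,255],[0,0,0,0,0,0,255],[0,0,0,0,0,0,255]],
])

```text
clock: 8.95
tcp_pos: [0.434, -0.1286, 0.138]
orientation: [0.0, 0.819, 0.573, 0.0]
wrist_force: [0.4, 0.8, -0.1]
finger_gap: -0.0001
grip_force: 0.0
```

```bash
python3 - <<'E'
from h import *
s=env.get_state();print(s['wrist_force'],s['finger_gap'])
c=cam('wrist');d=cam('side')
a=cv2.resize(c['pixels'][180:380,210:430],None,fx=1.8,fy=1.8,interpolation=2);b=cv2.resize(d['pixels'][200:350,200:350],(360,360),interpolation=2)
cv2.imwrite('pics/c3.png',np.hstack([a,b])[:,:,::-1])
E
```

```text
[ 0.38931216  0.7863816  -0.11872993] -7.854855613510958e-05
```

View pics/c3.png

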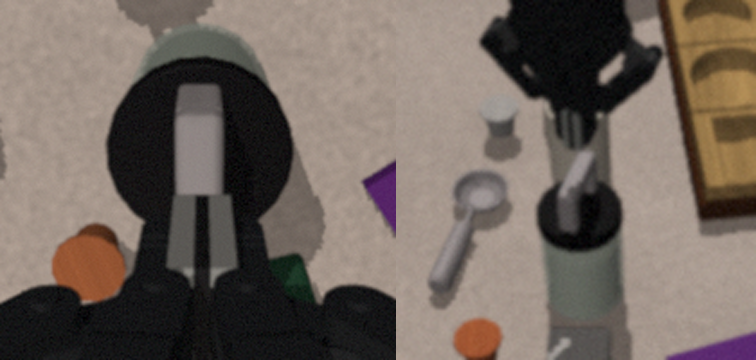

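```bash
python3 - <<'E'
from h import *
c=cam('wrist'); s=env.get_state(); Rt=Rq(s['orientation']).as_matrix(); t=s['tcp_pos']
print('tcp',proj(c,t).round(),'grasp',proj(c,t-Rt[:,2]*.019).round())
for z in (.1,.138):
  for u in (0,.026): print(z,u,proj(c,np.array([.434,-.1272,z])+Rt[:,0]*u).round(1), proj(c,np.array([.434,-.1272,z])+Rt@[u,.007,0]).round(1))
for z in (.126,.138): print((np.linalg.inv(Rt)@(onz(c,(321,243.9),z)-t)).round(4))
# lid disc fit in present picture
g=cv2.cvtColor(c['pixels'],cv2.COLOR_RGB2GRAY)
sub=g[180:300,240:400]; print((sub<35).sum())
ys,xs=np.where(g[195:290,250:400]<40); xs=xs+250;ys=ys+195
for r in range(205,290,8):
  k=xs[ys==r]; print(r,k.min() if k.size else None,k.max() if k.size else None, end='; ')
print(g[200:340:6,321])
E
```

```text
tcp [321. 284.] grasp [321. 300.]
0.1 0 [321.2 258.3] [332.5 258.3]
0.1 0.026 [321.3 217.2] [333.  217.2]
0.138 0 [321.1 282.2] [334.7 282.3]
0.138 0.026 [321.2 233.7] [335.3 233.7]
[ 0.0183 -0.0002  0.0116]
[ 0.0219 -0.0002 -0.0004]
5370
205 None None; 213 309 332; 221 292 351; 229 284 359; 237 278 364; 245 274 368; 253 272 370; 261 271 372; 269 271 371; 277 273 370; 285 276 366; [ 99  97  34  20  22  92  97  99 134 138 139 135 135 135 136  16   9  15
  17  18  20  17  31  22]
```

The fingers are shut above the bar, so the true fingertip height is above the reported value. The lid also sits about 7 mm towards −x of the tool. I'll open, shift by that much and go about 25 mm lower.

Emit:
jog_arm([
  [[0,0,-0.04,0,0,0,100],[0,0,-0.04,0,0,0,100],[-0.028,0,0,0,0,0,100],[0,0,0,0,0,0,100],[0,0,0.04,0,0,0,100],[0,0,0.04,0,0,0,100],[0,0,0.04,0,0,0,100],[0,0,0.04,0,0,0,100],[0,0,0.04,0,0,0,100],[0,0,0.04,0,0,0,100],[0,0,0.02,0,0,0,100],[0,0,0.02,0,0,0,100],[0,0,0,0,0,0,180],[0,0,0,0,0,0,220],[0,0,0,0,0,0,255],[0,0,0,0,0,0,255],[0,0,0,0,0,0,255],[0,0,0,0,0,0,255]],
], force=50)

```text
clock: 10.9
tcp_pos: [0.4316, -0.1351, 0.0883]
orientation: [0.0, 0.819, 0.573, 0.0]
wrist_force: [-2.2, -0.3, 5.0]
finger_gap: 0.0131
grip_force: 50.0
```

Emit:
jog_arm([
  [[0,0,-0.02,0,0,0,255],[0,0,-0.06,0,0,0,255],[0,0,-0.1,0,0,0,255],[0,0,-0.12,0,0,0,255],[0,0,-0.12,0,0,0,255],[0,0,-0.1,0,0,0,255],[0,0,-0.04,0,0,0,255],[0.04,0.009,0,0,0,0,255],[0.08,0.018,0,0,0,0,255],[0.1,0.022,0,0,0,0,255],[0.1,0.022,0,0,0,0,255],[0.1,0.022,0,0,0,0,255],[0.1,0.022,0,0,0,0,255],[0.1,0.022,0,0,0,0,255],[0.1,0.022,0,0,0,0,255],[0.1,0.022,0,0,0,0,255],[0.1,0.022,0,0,0,0,255],[0.08,0.018,0,0,0,0,255],[0.054,0.012,0,0,0,0,255],[0,0,0,0,0,0,255]],
])

```text
clock: 12.9
tcp_pos: [0.5764, 0.0944, 0.2258]
orientation: [-0.001, 0.819, 0.574, -0.001]
wrist_force: [0.2, 0.3, -4.1]
finger_gap: 0.0131
grip_force: 49.0
```

Emit:
jog_arm([
  [[0,0,0.05,0,0,0,255],[0,0,0.1,0,0,0,255],[0,0,0.05,0,0,0,255],[0,0,0,0,0,0,255],[0,0,0,0,0,0,255],[0,0,0,0,0,0,255]],
])

```text
clock: 13.5
tcp_pos: [0.577, 0.0923, 0.179]
orientation: [0.0, 0.819, 0.573, 0.001]
wrist_force: [0.7, 1.0, -2.7]
finger_gap: 0.0131
grip_force: 49.0
```

```bash
python3 - <<'E'
from h import *
go([.578,.092,.1023])
S=cam('side');T=cam('top')
a=cv2.resize(T['pixels'][150:270,210:390],(396,264),interpolation=2);b=cv2.resize(S['pixels'][130:310,240:420],(396,396),interpolation=2)
cv2.imwrite('pics/c4.png',np.hstack([cv2.copyMakeBorder(a,0,132,0,0,0),b])[:,:,::-1])
for t in('sugar_jar','holder_large'):
  for n in('top','side'): print(t,n,[(np.round(d['uv']).tolist(),round(d['conf'],2)) for d in spotter.landmark_of(t,n)])
z=env.get_state()['tcp_pos'][2]-.088
print('pred foot',proj(T,[.578,.092,z]),proj(S,[.578,.092,z]))
E
```

```text
at [0.577  0.0923 0.179 ] t 13.5 gap 0.0131 shift units [0.    0.003 0.307]
sugar_jar top []
sugar_jar side [([279.0, 272.0], 0.69), ([342.0, 209.0], 0.63)]
holder_large top []
holder_large side [([339.0, 240.0], 0.74)]
pred foot [297.61303824 209.96985768] [341.63369448 210.68996398]
```

View pics/c4.png

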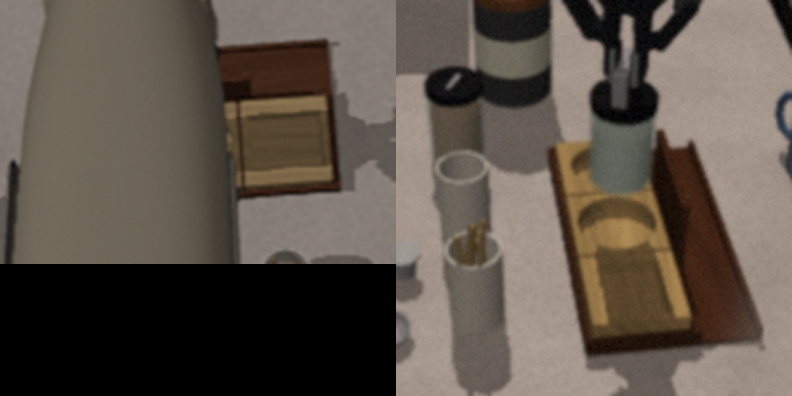

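The jar hangs upright, with its foot at (342,209) in the side view where I predicted it. The large recess is below at about (341,232), so I lower it.

Emit:
jog_arm([
  [[0,0,0.03,0,0,0,255],[0,0,0.06,0,0,0,255],[0,0,0.06,0,0,0,255],[0,0,0.05,0,0,0,255],[0,0,0.03,0,0,0,255],[0,0,0.02,0,0,0,255],[0,0,0.02,0,0,0,255],[0,0,0.01,0,0,0,255],[0,0,0.01,0,0,0,255],[0,0,0.005,0,0,0,255],[0,0,0.005,0,0,0,255],[0,0,0,0,0,0,255],[0,0,0,0,0,0,255]],
])

```text
clock: 15.1
tcp_pos: [0.5765, 0.0926, 0.1031]
orientation: [0.0, 0.819, 0.573, 0.0]
wrist_force: [0.7, -0.0, -3.8]
finger_gap: 0.013
grip_force: 49.0
```

Emit:
jog_arm([
  [[0,0,0.004,0,0,0,255],[0,0,0.004,0,0,0,255],[0,0,0,0,0,0,255]],
])

```text
clock: 15.4
tcp_pos: [0.577, 0.0927, 0.1023]
orientation: [0.0, 0.819, 0.573, 0.001]
wrist_force: [-1.5, 0.7, 4.8]
finger_gap: 0.0131
grip_force: 50.1
```

Emit:
jog_arm([
  [[0,0,0,0,0,0,200],[0,0,0,0,0,0,150],[0,0,0,0,0,0,100],[0,0,0,0,0,0,100],[0,0,-0.02,0,0,0,100],[0,0,-0.04,0,0,0,100],[0,0,-0.1,0,0,0,100],[0,0,-0.1,0,0,0,100],[0,0,-0.1,0,0,0,100],[0,0,-0.1,0,0,-0.037,50],[0,0,-0.1,0,0,-0.037,0],[0,0,-0.1,0,0,-0.037,0]],
])

```text
clock: 16.6
tcp_pos: [0.5765, 0.0926, 0.2681]
orientation: [0.0, 0.706, 0.709, 0.001]
wrist_force: [0.0, -0.6, 0.2]
finger_gap: 0.0855
grip_force: 0.0
```

Emit:
jog_arm([
  [[-0.05,-0.021,0,0,0,0,0],[-0.105,-0.043,0,0,0,0,0],[-0.105,-0.043,0,0,0,0,0],[-0.105,-0.043,0,0,0,0,0],[-0.105,-0.043,0,0,0,0,0],[-0.105,-0.043,0,0,0,0,0],[-0.105,-0.043,0,0,0,0,0],[-0.105,-0.043,0,0,0,0,0],[-0.105,-0.043,0,0,0,0,0],[-0.105,-0.043,0,0,0,0,0],[-0.105,-0.043,0,0,0,0,0],[-0.105,-0.043,0,0,0,0,0],[-0.105,-0.043,0,0,0,0,0],[-0.105,-0.043,0,0,0,0,0],[0,0,0,0,0,0,0],[0,0,0,0,0,0,0]],
])

```text
clock: 18.2
tcp_pos: [0.4305, -0.2614, 0.2657]
orientation: [-0.0, 0.708, 0.706, 0.0]
wrist_force: [0.2, 0.4, -0.4]
finger_gap: 0.085
grip_force: 0.0
```

```bash
python3 - <<'E'
from h import *
c=cam('wrist'); s=env.get_state(); print(s['tcp_pos'],s['clock'])
save(c,'w5')
d=spotter.cut_out('tea_tin','wrist'); print([(np.round(e['uv']),e['conf']) for e in d])
g=cv2.cvtColor(c['pixels'],cv2.COLOR_RGB2GRAY)
# lid = bright grey part of the region
hsv=cv2.cvtColor(c['pixels'],cv2.COLOR_RGB2HSV); m=(d[0]['region']&(hsv[...,1]<60)&(g>70))
m=cv2.morphologyEx(m.astype(np.uint8),cv2.MORPH_OPEN,np.ones((5,5)))
for z in(.086,.076): print(z,cv2.minAreaRect(fit(c,m,z)))
k=max(cv2.findContours(m,0,2)[0],key=cv2.contourArea);print('px',cv2.boxPoints(cv2.minAreaRect(k)).round())
for n in('side',):
  S=cam(n); print([(np.round(e['uv']).tolist(),round(e['conf'],2)) for e in spotter.landmark_of('sugar_jar',n)], proj(S,[.577,.0927,.014]))
E
```

```text
[ 0.43081954 -0.26080539  0.26574661] 18.25
[(array([323., 210.]), 0.64)]
0.086 ((0.42875736951828003, -0.2620413899421692), (0.06264308840036392, 0.043610263615846634), 86.25297546386719)
0.076 ((0.4286916255950928, -0.2641352117061615), (0.06443096697330475, 0.044854942709207535), 86.25300598144531)
px [[296. 243.]
 [299. 182.]
 [343. 183.]
 [340. 245.]]
[([340.0, 235.0], 0.72)] [339.7789673  236.42464292]
```

View pics/w5.png

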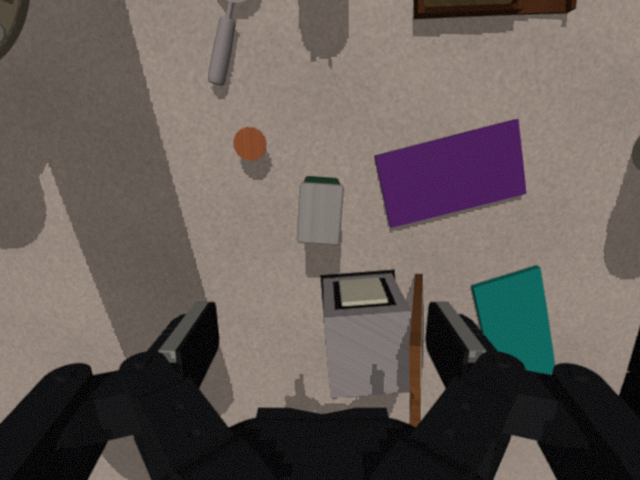

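The lid rectangle at (299–343, 182–245) measures 63 x 44 mm and is yawed about −3.7°. I straddle it and go down.

Emit:
jog_arm([
  [[-0.007,-0.008,0.05,0,0,0.0195,0],[0,0,0.12,0,0,0,0],[0,0,0.14,0,0,0,0],[0,0,0.14,0,0,0,0],[0,0,0.14,0,0,0,0],[0,0,0.12,0,0,0,0],[0,0,0.1,0,0,0,0],[0,0,0.06,0,0,0,0],[0,0,0.04,0,0,0,0],[0,0,0.017,0,0,0,0],[0,0,0,0,0,0,60],[0,0,0,0,0,0,90],[0,0,0,0,0,0,120],[0,0,0,0,0,0,150],[0,0,0,0,0,0,180],[0,0,0,0,0,0,180]],
], force=30)

```text
clock: 20.0
tcp_pos: [0.4298, -0.2633, 0.0351]
orientation: [0.001, 0.729, 0.685, 0.0]
wrist_force: [-1.9, 1.2, 5.8]
finger_gap: 0.0434
grip_force: 30.7
```

Emit:
jog_arm([
  [[0,0,-0.02,0,0,0,180],[0,0,-0.05,0,0,0,180],[0,0,-0.1,0,0,0,180],[0,0,-0.12,0,0,-0.01,180],[0,0,-0.12,0,0,-0.01,180],[0,0,-0.12,0,0,-0.01,180],[0,0,-0.09,0,0,-0.009,180],[0.035,0.024,0,0,0,0,180],[0.083,0.056,0,0,0,0,180],[0.083,0.056,0,0,0,0,180],[0.083,0.056,0,0,0,0,180],[0.083,0.056,0,0,0,0,180],[0.083,0.056,0,0,0,0,180],[0.083,0.056,0,0,0,0,180],[0.083,0.056,0,0,0,0,180],[0.083,0.056,0,0,0,0,180],[0.083,0.056,0,0,0,0,180],[0.083,0.056,0,0,0,0,180],[0.083,0.056,0,0,0,0,180],[0.045,0.034,0,0,0,0,180]],
])

```text
clock: 22.0
tcp_pos: [0.5821, -0.0025, 0.1873]
orientation: [-0.001, 0.685, 0.729, -0.001]
wrist_force: [-0.2, -0.8, -2.3]
finger_gap: 0.0433
grip_force: 31.0
```

Emit:
jog_arm([
  [[0,0,0.05,0,0,0,180],[0,0,0.1,0,0,0,180],[0,0,0.1,0,0,0,180],[0,0,0.05,0,0,0,180],[0,0,0,0,0,0,180],[0,0,0,0,0,0,180]],
])

```text
clock: 22.6
tcp_pos: [0.5822, -0.0053, 0.1142]
orientation: [-0.0, 0.686, 0.728, -0.0]
wrist_force: [0.7, 0.4, -0.4]
finger_gap: 0.0431
grip_force: 31.1
```

```bash
python3 - <<'E'
from h import *
go([.583,-.005,.049],3.5)
S=cam('side');W=cam('wrist')
a=cv2.resize(W['pixels'][80:360,140:500],(396,308),interpolation=2);b=cv2.resize(S['pixels'][170:310,270:410],(396,396),interpolation=2)
cv2.imwrite('pics/c6.png',np.hstack([cv2.copyMakeBorder(a,0,88,0,0,0),b])[:,:,::-1])
print([(np.round(d['uv']).tolist(),round(d['conf'],2)) for d in spotter.landmark_of('tea_tin','side')])
print([(np.round(d['uv']).tolist(),round(d['conf'],2)) for d in spotter.landmark_of('holder_oblong','side')])
s=env.get_state();t=s['tcp_pos'];print('pred foot',proj(S,t-[0,0,.035]),proj(S,[.583,-.005,.006]))
E
```

```text
at [ 0.5822 -0.0053  0.1142] t 22.6 gap 0.0431 shift units [0.001 0.003 0.261]
turn units [-0.0001 -0.     -0.0004] goal z [ 0.  0. -1.]
[([348.0, 244.0], 0.6)]
[([353.0, 271.0], 0.63)]
pred foot [349.21227307 243.29756714] [347.2356792  268.57594083]
```

View pics/c6.png

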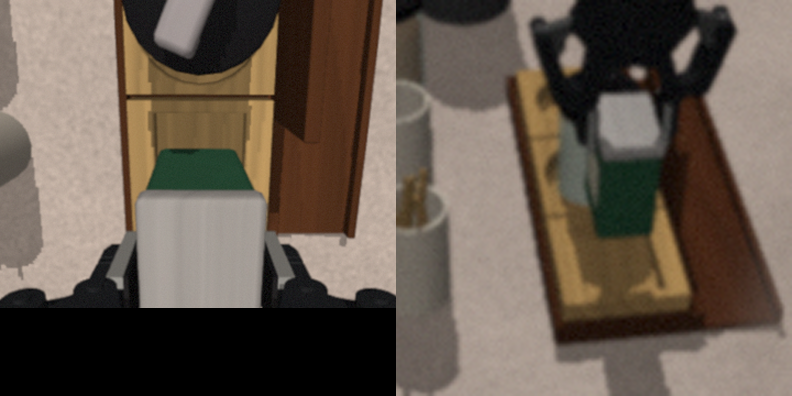

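The wrist view shows the jar seated in the large recess. The tin is centred across the oblong recess (crop cols 151–248) and aligned with it. I check along the row using the block joint at crop row 97.

```bash
python3 - <<'E'
from h import *
c=cam('wrist');s=env.get_state();Rt=Rq(s['orientation']).as_matrix()
f=lambda u,v,z:(Rt.T@(onz(c,(140+u/1.1,80+v/1.1),z)-s['tcp_pos'])).round(4)
print('joint',f(201,97,.032),'recess edge top',f(200,112,.032),'block L/R',f(130,110,.032),f(273,110,.032),'foot',f(203,150,s['tcp_pos'][2]-.035))
E
```

```text
joint [0.0522 0.0014 0.0833] recess edge top [0.0427 0.0008 0.0833] block L/R [ 0.044  -0.0445  0.0832] [0.044  0.048  0.0834] foot [0.0281 0.0023 0.035 ]
```

Emit:
jog_arm([
  [[0.016,0,0.03,0,0,0,180],[0,0,0.06,0,0,0,180],[0,0,0.05,0,0,0,180],[0,0,0.04,0,0,0,180],[0,0,0.03,0,0,0,180],[0,0,0.02,0,0,0,180],[0,0,0.01,0,0,0,180],[0,0,0.01,0,0,0,180],[0,0,0.004,0,0,0,180],[0,0,0.004,0,0,0,180],[0,0,0,0,0,0,180]],
])

```text
clock: 23.95
tcp_pos: [0.5823, -0.0009, 0.0498]
orientation: [0.0, 0.685, 0.728, 0.0]
wrist_force: [-0.5, 0.6, -1.6]
finger_gap: 0.0433
grip_force: 31.1
```

Emit:
jog_arm([
  [[0,0,0.004,0,0,0,180],[0,0,0.004,0,0,0,180],[0,0,0,0,0,0,180]],
])

```text
clock: 24.25
tcp_pos: [0.5824, -0.0009, 0.0492]
orientation: [0.001, 0.685, 0.728, 0.0]
wrist_force: [-2.7, 0.2, 7.6]
finger_gap: 0.0432
grip_force: 32.1
```

Emit:
jog_arm([
  [[0,0,0,0,0,0,120],[0,0,0,0,0,0,100],[0,0,0,0,0,0,80],[0,0,0,0,0,0,80],[0,0,-0.02,0,0,0,80],[0,0,-0.04,0,0,0,80],[0,0,-0.1,0,0,0,80],[0,0,-0.12,0,0,0,80],[0,0,-0.12,0,0,0,0],[0,0,-0.12,0,0,0,0],[0,0,-0.12,0,0,0,0],[0,0,-0.12,0,0,0,0],[0.007,-0.08,-0.04,0,0,0,0],[0.01,-0.11,0,0,0,0,0],[0.01,-0.11,0,0,0,0,0],[0.01,-0.11,0,0,0,0,0],[0.01,-0.11,0,0,0,0,0],[0.006,-0.086,0,0,0,0,0],[0,0,0,0,0,0,0],[0,0,0,0,0,0,0]],
])

```text
clock: 26.25
tcp_pos: [0.4308, 0.0031, 0.2487]
orientation: [0.001, 0.685, 0.728, 0.001]
wrist_force: [0.2, 0.1, -0.0]
finger_gap: 0.0856
grip_force: 0.0
```

```bash
python3 - <<'E'
from h import *
c=cam('wrist'); s=env.get_state(); print(s['tcp_pos'],s['clock'])
d=[e for e in spotter.cut_out('stirrer_cup','wrist')]; print([(np.round(e['uv']),round(e['conf'],2),onz(c,e['uv'],.05)[:2].round(3)) for e in d])
save(c,'w7',(100,60,540,360),1.0)
g=cv2.cvtColor(c['pixels'],cv2.COLOR_RGB2GRAY)
m=d[0]['region'].astype(np.uint8); k=max(cv2.findContours(m,0,2)[0],key=cv2.contourArea);print(cv2.boundingRect(k))
print([(np.round(e['uv']),round(e['conf'],2),onz(c,e['uv'],0)[:2].round(4)) for e in spotter.landmark_of('stirrer_cup','wrist')])
E
```

```text
[0.43119675 0.00302003 0.24843323] 26.3
[(array([319., 214.]), 0.65, array([ 0.429, -0.002]))]
(292, 182, 56, 65)
[(array([323., 201.]), 0.97, array([0.4335, 0.0032]))]
```

View pics/w7.png

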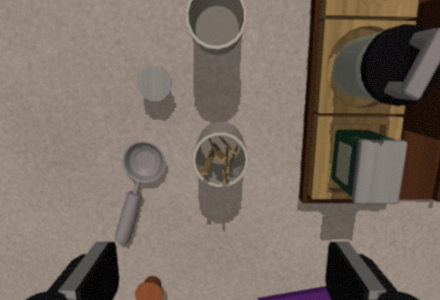

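```bash
python3 - <<'E'
from h import *
c=cam('wrist'); p=onz(c,(320,220),.088); print(p); go([p[0],p[1],.042],3.5)
E
```

```text
[0.43052353 0.000527   0.088     ]
at [0.431  0.0031 0.2476] t 26.45 gap 0.0854 shift units [-0.01  -0.003  0.822]
turn units [ 0.0001 -0.     -0.0002] goal z [ 0.  0. -1.]
```

The stirrer cup's rim is at (320,220) in full-image pixels, almost centred under the gripper. The empty cup is at (315,78). I go down and grip.

Emit:
jog_arm([
  [[-0.005,0.002,0.06,0,0,0,0],[0,0,0.12,0,0,0,0],[0,0,0.14,0,0,0,0],[0,0,0.14,0,0,0,0],[0,0,0.12,0,0,0,0],[0,0,0.1,0,0,0,0],[0,0,0.07,0,0,0,0],[0,0,0.04,0,0,0,0],[0,0,0.03,0,0,0,0],[0,0,0,0,0,0,40],[0,0,0,0,0,0,70],[0,0,0,0,0,0,100],[0,0,0,0,0,0,130],[0,0,0,0,0,0,150],[0,0,0,0,0,0,150]],
], force=30)

```text
clock: 27.95
tcp_pos: [0.4314, 0.0018, 0.0437]
orientation: [0.001, 0.685, 0.728, 0.0]
wrist_force: [-2.2, -0.2, 6.0]
finger_gap: 0.0522
grip_force: 31.3
```

Emit:
jog_arm([
  [[0,0,-0.02,0,0,0,150],[0,0,-0.05,0,0,0,150],[0,0,-0.1,0,0,0,150],[0,0,-0.12,0,0,0,150],[0,0,-0.12,0,0,0,150],[0,0,-0.12,0,0,0,150],[0,0,-0.09,0,0,0,150],[0,0,-0.05,0,0,0,150],[0.04,0.033,0,0,0,0,150],[0.07,0.058,0,0,0,0,150],[0.07,0.058,0,0,0,0,150],[0.07,0.058,0,0,0,0,150],[0.07,0.058,0,0,0,0,150],[0.07,0.058,0,0,0,0,150],[0.07,0.058,0,0,0,0,150],[0.07,0.058,0,0,0,0,150],[0.07,0.058,0,0,0,0,150],[0.07,0.058,0,0,0,0,150],[0.054,0.053,0,0,0,0,150],[0,0,0,0,0,0,150]],
])

```text
clock: 29.95
tcp_pos: [0.5722, 0.1943, 0.208]
orientation: [-0.001, 0.685, 0.729, -0.0]
wrist_force: [-0.3, -1.1, -3.2]
finger_gap: 0.0521
grip_force: 32.5
```

Emit:
jog_arm([
  [[0,0,0.05,0,0,0,150],[0,0,0.1,0,0,0,150],[0,0,0.1,0,0,0,150],[0,0,0.05,0,0,0,150],[0,0,0,0,0,0,150],[0,0,0,0,0,0,150]],
])

```text
clock: 30.55
tcp_pos: [0.5713, 0.1916, 0.1354]
orientation: [-0.0, 0.686, 0.728, -0.0]
wrist_force: [-0.2, -0.6, -2.0]
finger_gap: 0.0526
grip_force: 32.5
```

```bash
python3 - <<'E'
from h import *
go([.572,.192,.0577],3.5)
S=cam('side');W=cam('wrist')
a=cv2.resize(W['pixels'][80:360,140:500],(396,308),interpolation=2);b=cv2.resize(S['pixels'][150:290,260:400],(396,396),interpolation=2)
cv2.imwrite('pics/c8.png',np.hstack([cv2.copyMakeBorder(a,0,88,0,0,0),b])[:,:,::-1])
s=env.get_state();t=s['tcp_pos'];print('pred foot',proj(S,t-[0,0,.0437]),'holder pred',proj(S,[.572,.192,.006]))
for n in('stirrer_cup','holder_small'):print([(np.round(d['uv']).tolist(),round(d['conf'],2)) for d in spotter.landmark_of(n,'side')])
E
```

```text
at [0.5713 0.1916 0.1354] t 30.55 gap 0.0526 shift units [0.001 0.003 0.311]
turn units [-0.0001 -0.     -0.0003] goal z [ 0.  0. -1.]
pred foot [334.56207271 183.91527017] holder pred [333.30862074 212.64371405]
[([338.0, 182.0], 0.68)]
[([333.0, 213.0], 0.6)]
```

View pics/c8.png

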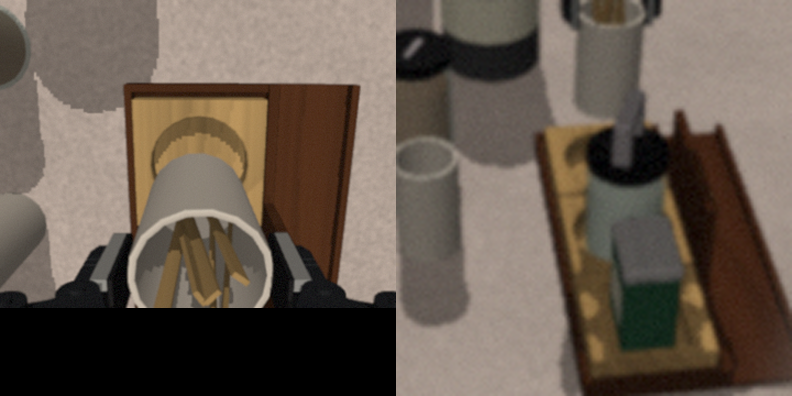

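The wrist view shows the cup over the small recess, whose far edge is at crop (199,117). The block's far edge is at row 97. The tin and jar both stand upright in the side view. I check the offsets numerically.

```bash
python3 - <<'E'
from h import *
c=cam('wrist');s=env.get_state();Rt=Rq(s['orientation']).as_matrix()
f=lambda u,v,z:(Rt.T@(onz(c,(140+u/1.1,80+v/1.1),z)-s['tcp_pos'])).round(4)
print('recess',f(199,117,.032),f(152,155,.032),f(246,155,.032),'block',f(199,97,.032),f(131,110,.032),f(267,110,.032),'foot',f(195,154,s['tcp_pos'][2]-.0437))
E
```

```text
recess [3.670e-02 1.000e-04 1.044e-01] [ 0.0094 -0.0338  0.1043] [0.0094 0.034  0.1045] block [5.060e-02 1.000e-04 1.044e-01] [ 0.0416 -0.0475  0.1043] [0.0417 0.0477 0.1045] foot [ 0.0239 -0.0021  0.0437]
```

Emit:
jog_arm([
  [[0.016,0.004,0.03,0,0,0,150],[0,0,0.06,0,0,0,150],[0,0,0.06,0,0,0,150],[0,0,0.05,0,0,0,150],[0,0,0.04,0,0,0,150],[0,0,0.03,0,0,0,150],[0,0,0.02,0,0,0,150],[0,0,0.01,0,0,0,150],[0,0,0.004,0,0,0,150],[0,0,0.004,0,0,0,150],[0,0,0,0,0,0,150]],
])

```text
clock: 31.9
tcp_pos: [0.5725, 0.196, 0.0585]
orientation: [0.0, 0.685, 0.728, 0.0]
wrist_force: [0.2, 0.3, -2.0]
finger_gap: 0.0524
grip_force: 32.5
```

Emit:
jog_arm([
  [[0,0,0.004,0,0,0,150],[0,0,0.004,0,0,0,150],[0,0,0,0,0,0,150]],
])

```text
clock: 32.2
tcp_pos: [0.5726, 0.1961, 0.0578]
orientation: [0.0, 0.685, 0.728, 0.001]
wrist_force: [-3.7, 0.3, 5.4]
finger_gap: 0.0526
grip_force: 33.2
```

Emit:
jog_arm([
  [[0,0,0,0,0,0,100],[0,0,0,0,0,0,75],[0,0,0,0,0,0,60],[0,0,0,0,0,0,60],[0,0,-0.02,0,0,0,60],[0,0,-0.04,0,0,0,60],[0,0,-0.1,0,0,0,60],[0,0,-0.14,0,0,0,60],[0,0,-0.14,0,0,0,60],[0,0,-0.14,0,0,0,60],[0,0,-0.14,0,0,0,60],[0,0,-0.14,0,0,0,60],[0,0,-0.14,0,0,0,60],[0,0,-0.09,0,0,0,60]],
])

```text
clock: 33.6
tcp_pos: [0.5725, 0.196, 0.3328]
orientation: [0.001, 0.685, 0.728, 0.002]
wrist_force: [0.8, 0.4, 0.4]
finger_gap: 0.0654
grip_force: 0.0
```

Emit:
jog_arm([
  [[-0.08,-0.012,0,0,0,0,60],[-0.15,-0.025,0,0,0,0,60],[-0.15,-0.025,0,0,0,0,60],[-0.15,-0.025,0,0,0,0,60],[-0.15,-0.025,0,0,0,0,60],[-0.15,-0.025,0,0,0,0,60],[-0.15,-0.025,0,0,0,0,60],[-0.15,-0.025,0,0,0,0,60],[-0.15,-0.025,0,0,0,0,60],[-0.15,-0.025,0,0,0,0,60],[-0.15,-0.025,0,0,0,0,60],[-0.15,-0.025,0,0,0,0,60],[-0.15,-0.025,0,0,0,0,60],[-0.15,-0.025,0,0,0,0,60],[-0.15,-0.025,0,0,0,0,60],[-0.15,-0.025,0,0,0,0,60],[-0.07,-0.012,0,0,0,0,60],[0,0,0,0,0,0,60],[0,0,0,0,0,0,60]],
])

```text
clock: 35.5
tcp_pos: [0.5088, -0.409, 0.3289]
orientation: [-0.0, 0.686, 0.728, 0.0]
wrist_force: [0.9, -0.3, -0.4]
finger_gap: 0.0655
grip_force: 0.0
```

```bash
python3 - <<'E'
from h import *
W=cam('wrist');s=env.get_state();print(s['tcp_pos'],s['clock'])
for e in spotter.cut_out('board','wrist'): 
    k=max(cv2.findContours(e['region'].astype(np.uint8),0,2)[0],key=cv2.contourArea); print(np.round(e['uv']),round(e['conf'],2),cv2.boundingRect(k),cv2.boxPoints(cv2.minAreaRect(k)).round().tolist())
print([(np.round(e['uv']),round(e['conf'],2),onz(W,e['uv'],0).round(3)) for e in spotter.landmark_of('board','wrist')])
save(W,'w9')
E
```

```text
[ 0.5090121  -0.40829946  0.32918987] 35.55
[339. 204.] 0.86 (322, 158, 42, 103) [[322.0, 158.0], [363.0, 158.0], [363.0, 260.0], [322.0, 260.0]]
[392.  54.] 0.62 (319, 5, 143, 102) [[316.0, 30.0], [454.0, 3.0], [469.0, 81.0], [331.0, 107.0]]
[(array([359., 189.]), 0.94, array([ 0.561, -0.401,  0.   ])), (array([444., 168.]), 0.92, array([ 0.677, -0.365,  0.   ])), (array([459.,  42.]), 0.89, array([ 0.673, -0.205,  0.   ]))]
```

View pics/w9.png

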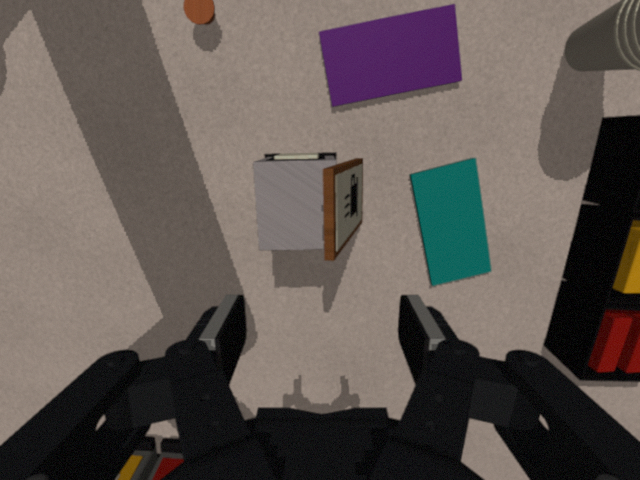

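The board's brown top edge runs from (330,166) to (330,258), with the picture on its right (+x) face and the dispenser at (295,200). I measure its edge lines.

```bash
python3 - <<'E'
from h import *
W=cam('wrist');s=env.get_state();Rt=Rq(s['orientation']).as_matrix()
hsv=cv2.cvtColor(W['pixels'],cv2.COLOR_RGB2HSV); 
m=np.zeros((480,640),bool); m[155:262,315:370]=True
b=m&(hsv[...,1]>110)&(hsv[...,2]>60)&((hsv[...,0]<20)|(hsv[...,0]>170))
B=[];F=[]
for r in range(176,252,4):
    k=np.where(b[r])[0]
    if k.size: 
        e=k[0]; f=k[0]
        while b[r,f+1]: f+=1
        B.append((e-.5,r));F.append((f+.5,r))
B=np.array(B);F=np.array(F);print(B[::5],F[::5])
for n,P,z in(('back',B,.1625),('front',F,.165)):
    Q=np.array([onz(W,p,z)[:2] for p in P]); a=np.polyfit(Q[:,1],Q[:,0],1); print(n,'x at y=-.4',np.polyval(a,-.4).round(4),'slope dx/dy',a[0].round(4))
rows=np.where(b[:,328:334].sum(1)>3)[0];print(rows.min(),rows.max(),onz(W,(330,rows.min()),.164).round(4),onz(W,(330,rows.max()),.164).round(4))
print(s['joint_pos'].round(2))
E
```

```text
[[322.5 176. ]
 [322.5 196. ]
 [322.5 216. ]
 [323.5 236. ]] [[332.5 176. ]
 [332.5 196. ]
 [333.5 216. ]
 [333.5 236. ]]
back x at y=-.4 0.5106 slope dx/dy -0.0823
front x at y=-.4 0.5204 slope dx/dy -0.0915
168 260 [ 0.5148 -0.3615  0.164 ] [ 0.5211 -0.4519  0.164 ]
[-0.8   0.5   0.63  1.7   0.    0.71]
```

Emit:
jog_arm([
  [[0,0,0,0,0,-0.0083,100],[0,0,0,-0.029,0,0,130],[0,0,0,-0.029,0,0,150],[0,0,0,-0.028,0,0,150],[0,0,0,0,0,0,150],[0,0,0,0,0,0,150]],
])

```text
clock: 36.3
tcp_pos: [0.5084, -0.4086, 0.3293]
orientation: [0.091, 0.67, 0.73, 0.099]
wrist_force: [0.5, 0.3, -0.1]
finger_gap: 0.0358
grip_force: 0.0
```

```bash
python3 - <<'E'
from h import *
go([.5298,-.4055,.1139],5,.27)
s=env.get_state();print(Rq(s['orientation']).as_matrix().round(3).tolist(),s['joint_pos'].round(2))
E
```

```text
at [ 0.5084 -0.4086  0.3293] t 36.3 gap 0.0358 shift units [ 0.005 -0.146  0.854]
turn units [-0.0002  0.0002 -0.0001] goal z [ 0.266  0.023 -0.964]
[[-0.087, 0.96, 0.265], [0.996, 0.084, 0.023], [-0.001, 0.266, -0.964]] [-0.91  0.31  0.31  1.42  0.23  0.59]
```

Emit:
jog_arm([
  [[0.005,-0.07,0,0,0,0,150],[0,-0.076,0,0,0,0,150],[0,0,0.1,0,0,0,150],[0,0,0.12,0,0,0,150],[0,0,0.12,0,0,0,150],[0,0,0.12,0,0,0,150],[0,0,0.1,0,0,0,150],[0,0,0.08,0,0,0,150],[0,0,0.06,0,0,0,150],[0,0,0.05,0,0,0,150],[0,0,0.04,0,0,0,150],[0,0,0.04,0,0,0,150],[0,0,0.024,0,0,0,150],[0,0,0,0,0,0,150]],
])

```text
clock: 37.7
tcp_pos: [0.5305, -0.4055, 0.1123]
orientation: [0.09, 0.67, 0.73, 0.099]
wrist_force: [-0.2, 0.4, -0.6]
finger_gap: 0.0353
grip_force: 0.0
```

Emit:
jog_arm([
  [[0,0,0,0,0,0,180],[0,0,0,0,0,0,205],[0,0,0,0,0,0,220],[0,0,0,0,0,0,235],[0,0,0,0,0,0,255],[0,0,0,0,0,0,255]],
], force=40)

```text
clock: 38.3
tcp_pos: [0.5307, -0.4063, 0.1137]
orientation: [0.092, 0.67, 0.73, 0.099]
wrist_force: [-0.9, -0.8, 2.8]
finger_gap: 0.0096
grip_force: 44.1
```

The board is gripped. I lift it straight up, trimming the yaw to the caddy's.

Emit:
jog_arm([
  [[0,0.008,-0.03,0,0,0,255],[0,0.014,-0.05,0,0,0,255],[0,0.023,-0.083,0,0,0,255],[0,0.03,-0.11,0,0,0,255],[0,0.03,-0.11,0,-0.001,0.0035,255],[0,0.03,-0.11,0,-0.001,0.004,255],[0,0.03,-0.11,0,0,0,255],[0,0.03,-0.11,0,0,0,255],[0,0.02,-0.07,0,0,0,255],[0,0.012,-0.045,0,0,0,255],[0,0,0,0,0,0,255]],
])

```text
clock: 39.4
tcp_pos: [0.5306, -0.4065, 0.3311]
orientation: [0.094, 0.678, 0.722, 0.098]
wrist_force: [-0.3, -0.0, -0.6]
finger_gap: 0.0091
grip_force: 43.5
```

Emit:
jog_arm([
  [[0.06,0.016,0.004,0,0,0,255],[0.1245,0.0336,0.0093,0,0,0,255],[0.1245,0.0336,0.0093,0,0,0,255],[0.1245,0.0336,0.0093,0,0,0,255],[0.1245,0.0336,0.0093,0,0,0,255],[0.1245,0.0336,0.0093,0,0,0,255],[0.1245,0.0336,0.0093,0,0,0,255],[0.1245,0.0336,0.0093,0,0,0,255],[0.1245,0.0336,0.0093,0,0,0,255],[0.1245,0.0336,0.0093,0,0,0,255],[0.1245,0.0336,0.0093,0,0,0,255],[0.1245,0.0336,0.0093,0,0,0,255],[0.1245,0.0336,0.0093,0,0,0,255],[0.1245,0.0336,0.0093,0,0,0,255],[0.1245,0.0336,0.0093,0,0,0,255],[0.1245,0.0336,0.0093,0,0,0,255],[0.065,0.0176,0.005,0,0,0,255],[0,0,0,0,0,0,255],[0,0,0,0,0,0,255]],
])

```text
clock: 41.3
tcp_pos: [0.6374, 0.1001, 0.3272]
orientation: [0.092, 0.678, 0.722, 0.098]
wrist_force: [0.4, -1.4, -0.4]
finger_gap: 0.0089
grip_force: 43.5
```

```bash
python3 - <<'E'
from h import *
go([.6386,.0997,.1197],3.6,.27)
s=env.get_state();print(s['joint_pos'].round(2),s['wrist_force'].round(1),s['grip_force'],s['finger_gap'])
S=cam('side');t=s['tcp_pos'];z=Rq(s['orientation']).as_matrix()[:,2]
print('foot pred',(t+.1166*z).round(3),proj(S,t+.1166*z).round(),[(np.round(e['uv']).tolist(),round(e['conf'],2)) for e in spotter.landmark_of('board','side')])
E
```

```text
at [0.6374 0.1001 0.3272] t 41.3 gap 0.0089 shift units [-0.002 -0.216  0.802]
turn units [-0.0004 -0.      0.0001] goal z [ 0.266  0.017 -0.964]
[0.03 0.2  0.16 1.26 0.01 1.54] [ 0.4 -1.4 -0.4] 43.53000819683075 0.00894817450987531
foot pred [0.668 0.102 0.215] [387. 159.] [([403.0, 342.0], 0.95), ([386.0, 158.0], 0.94)]
```

Emit:
jog_arm([
  [[0,-0.011,0.04,0,0,0,255],[0,-0.022,0.08,0,0,0,255],[0,-0.027,0.1,0,0,0,255],[0,-0.027,0.1,0,0,0,255],[0,-0.027,0.1,0,0,0,255],[0,-0.027,0.1,0,0,0,255],[0,-0.022,0.08,0,0,0,255],[0,-0.019,0.07,0,0,0,255],[0,-0.011,0.04,0,0,0,255],[0,-0.008,0.03,0,0,0,255],[0,-0.005,0.02,0,0,0,255],[0,0,0,0,0,0,255],[0,0,0,0,0,0,255]],
])

```text
clock: 42.7
tcp_pos: [0.6398, 0.1, 0.1319]
orientation: [0.093, 0.678, 0.722, 0.099]
wrist_force: [0.1, 0.4, -0.7]
finger_gap: 0.0091
grip_force: 43.5
```

```bash
python3 - <<'E'
from h import *
go([.6386,.0997,.1197],3.6,.27)
S=cam('side');T=cam('top')
W=cam('wrist')
a=cv2.resize(S['pixels'][100:330,280:460],(307,392),interpolation=2);b=cv2.resize(W['pixels'][60:400,140:520],(438,392),interpolation=2)
cv2.imwrite('pics/c10.png',np.hstack([a,b])[:,:,::-1])
s=env.get_state();t=s['tcp_pos'];M=Rq(s['orientation']).as_matrix();z=M[:,2];b=t+.1166*z
print('foot pred',b.round(4),proj(S,b).round(),[(np.round(e['uv']).tolist(),round(e['conf'],2)) for e in spotter.landmark_of('board','side')])
E
```

```text
at [0.6398 0.1    0.1319] t 42.7 gap 0.0091 shift units [-0.001 -0.018  0.046]
turn units [ 0.0005 -0.     -0.0002] goal z [ 0.266  0.017 -0.964]
foot pred [0.6711 0.1021 0.0198] [379. 230.] [([377.0, 230.0], 0.89), ([427.0, 421.0], 0.74), ([405.0, 342.0], 0.69)]
```

View pics/c10.png

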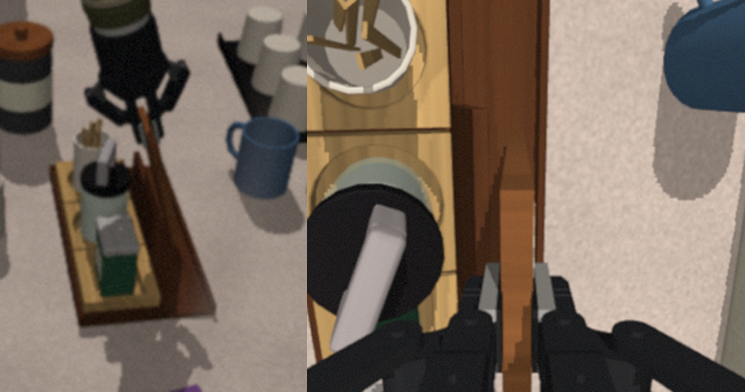

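The wrist crop shows the cup in the small recess, the jar in the large one, and the board in the fingers over the ledge, between panel and lip. The gripper is clear of the jar's handle. I lower the last 12 mm slowly.

Emit:
jog_arm([
  [[0,-0.006,0.015,0,0,0,255],[0,-0.006,0.012,0,0,0,255],[0,-0.003,0.008,0,0,0,255],[0,-0.001,0.004,0,0,0,255],[0,-0.001,0.004,0,0,0,255],[0,0,0,0,0,0,255]],
])

```text
clock: 43.5
tcp_pos: [0.6382, 0.0999, 0.1198]
orientation: [0.092, 0.679, 0.722, 0.098]
wrist_force: [-1.1, -0.7, -1.5]
finger_gap: 0.0093
grip_force: 43.5
```

Emit:
jog_arm([
  [[0,-0.001,0.004,0,0,0,255],[0,0,0,0,0,0,255]],
])

```text
clock: 43.7
tcp_pos: [0.6386, 0.0999, 0.1197]
orientation: [0.093, 0.678, 0.722, 0.099]
wrist_force: [-2.9, 0.6, 4.1]
finger_gap: 0.0092
grip_force: 44.5
```

Emit:
jog_arm([
  [[0,0,0,0,0,0,215],[0,0,0,0,0,0,205],[0,0,0,0,0,0,195],[0,0,0,0,0,0,190],[0,0,0,0,0,0,190]],
])

```text
clock: 44.2
tcp_pos: [0.6381, 0.0999, 0.1185]
orientation: [0.092, 0.679, 0.722, 0.098]
wrist_force: [0.6, 0.5, 1.1]
finger_gap: 0.0221
grip_force: 0.0
```

```bash
python3 - <<'E'
from h import *
s=env.get_state();print(s['wrist_force'].round(1),s['finger_gap'])
W=cam('wrist');Rt=Rq(s['orientation']).as_matrix()
hsv=cv2.cvtColor(W['pixels'],cv2.COLOR_RGB2HSV)
for r in (230,250,270,290):
    k=(hsv[r,:,1]>150)&(hsv[r,:,2]>110)&(hsv[r,:,0]<20); x=np.where(k[290:360])[0]+290; print(r,x.min() if x.size else None,x.max() if x.size else None)
print([(np.round(e['uv']).tolist(),round(e['conf'],2)) for e in spotter.landmark_of('board','wrist')])
E
```

```text
[0.6 0.5 1.1] 0.022084047891041878
230 290 318
250 290 318
270 291 318
290 292 318
[([324.0, 228.0], 0.57)]
```

Emit:
jog_arm([
  [[0,0,-0.015,0,0,0,190],[0,0,-0.03,0,0,0,190],[0,0,-0.04,0,0,0,190],[0,0,-0.06,0,0,0,190],[0,0,-0.08,0,0,0,190],[0,0,-0.1,0,0,0,190],[0,0,-0.14,0,0,0,190],[0,0,-0.14,0,0,0,190],[0,0,-0.14,0,0,0,190],[0,0,-0.1,0,0,0,190],[0,-0.12,-0.03,0,0,0,190],[0,-0.12,-0.03,0,0,0,190],[0,-0.12,-0.03,0,0,0,190],[0,-0.12,-0.03,0,0,0,190],[0,0,0,0,0,0,190]],
])

```text
clock: 45.8
tcp_pos: [0.455, 0.0888, 0.3206]
orientation: [0.093, 0.678, 0.722, 0.099]
wrist_force: [0.7, 0.0, 1.1]
finger_gap: 0.022
grip_force: 0.0
```

```bash
python3 - <<'E'
from h import *
s=env.get_state();print(s['clock'],s['tcp_pos'].round(3))
C={n:cam(n) for n in('side','wrist','top')}
exp={'sugar_jar':[.577,.0927,.014],'tea_tin':[.5824,-.0009,.014],'stirrer_cup':[.5726,.196,.014],'board':[.669,.1015,.0073],'coin_jar':[.4,.266,0],'empty_cup':[.419,.123,0]}
for t,p in exp.items():
  for n in C: print(t,n,'exp',proj(C[n],p).round().tolist(),[(np.round(e['uv']).tolist(),round(e['conf'],2)) for e in spotter.landmark_of(t,n)[:4]])
S=C['side']; 
for c,n in ((S,'side'),(C['wrist'],'wrist')):
  l=[e for e in spotter.cut_out('board',n)]
  for th in(.2,.27,.35,.44):
    yc=np.array([-.062,.998,0]);xc=np.array([.998,.062,0]);u=-np.sin(th)*xc+np.cos(th)*np.array([0,0,1])
    print(n,th,[proj(c,np.array([.578,.096,.006])+xc*(.058+.094*np.tan(th)+.01)+u*.17+yc*k).round().tolist() for k in(-.045,.045)])
  for e in l:
    k=max(cv2.findContours(e['region'].astype(np.uint8),0,2)[0],key=cv2.contourArea); print(np.round(e['uv']),round(e['conf'],2),cv2.approxPolyDP(k,4,True)[:,0].tolist())
E
```

```text
45.8 [0.455 0.089 0.321]
sugar_jar side exp [340.0, 236.0] []
sugar_jar wrist exp [344.0, 194.0] [([343.0, 190.0], 0.64)]
sugar_jar top exp [299.0, 218.0] [([299.0, 217.0], 0.56)]
tea_tin side exp [347.0, 265.0] [([347.0, 266.0], 0.8)]
tea_tin wrist exp [343.0, 257.0] [([343.0, 258.0], 0.93), ([349.0, 117.0], 0.68)]
tea_tin top exp [338.0, 216.0] [([340.0, 216.0], 0.85)]
stirrer_cup side exp [333.0, 209.0] [([335.0, 209.0], 0.93)]
stirrer_cup wrist exp [347.0, 117.0] [([347.0, 118.0], 0.59)]
stirrer_cup top exp [257.0, 221.0] [([256.0, 223.0], 0.74)]
board side exp [378.0, 234.0] [([425.0, 422.0], 0.87), ([404.0, 343.0], 0.67), ([378.0, 235.0], 0.65)]
board wrist exp [401.0, 189.0] [([344.0, 256.0], 0.66), ([400.0, 187.0], 0.55)]
board top exp [296.0, 183.0] [([423.0, 183.0], 0.96), ([486.0, 179.0], 0.73), ([299.0, 181.0], 0.47)]
coin_jar side exp [264.0, 199.0] [([267.0, 199.0], 0.74)]
coin_jar wrist exp [212.0, 46.0] [([221.0, 46.0], 0.74)]
coin_jar top exp [228.0, 293.0] []
empty_cup side exp [272.0, 235.0] [([273.0, 234.0], 0.93), ([335.0, 211.0], 0.37)]
empty_cup wrist exp [228.0, 167.0] [([228.0, 164.0], 0.88)]
empty_cup top exp [287.0, 284.0] []
side 0.2 [[372.0, 189.0], [363.0, 166.0]]
side 0.27 [[370.0, 191.0], [361.0, 167.0]]
side 0.35 [[368.0, 192.0], [359.0, 169.0]]
side 0.44 [[366.0, 195.0], [357.0, 171.0]]
[370. 207.] 0.91 [[358, 168], [383, 248]]
[361. 356.] 0.81 [[396, 326], [313, 348], [327, 391], [413, 365]]
[446. 450.] 0.7 [[403, 430], [429, 479], [494, 479], [449, 410]]
wrist 0.2 [[440.0, 253.0], [449.0, 168.0]]
wrist 0.27 [[435.0, 253.0], [443.0, 168.0]]
wrist 0.35 [[429.0, 252.0], [437.0, 167.0]]
wrist 0.44 [[423.0, 251.0], [430.0, 167.0]]
[326. 386.] 0.86 [[349, 356], [295, 373], [284, 392], [287, 404], [322, 413], [358, 399]]
[424. 204.] 0.68 [[417, 162], [411, 234], [423, 252], [431, 253], [441, 169]]
```

```bash
python3 -c "
from workcell import ticket
print(ticket.hand_in())"
```

```text
the job is handed in; nothing more can be done
None
```

I handed the job in at about 46 s: the last camera readings put the sugar jar, tea tin and stirrer cup in their own holders and the board on the ledge, leaning back on the panel picture out; the coin jar and empty cup were not moved.

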